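Meter three slide boxes from the tipping bin

TASK

Dock the steel tray square under the mouth of the tipping bin, its end up against the stand. Raise the bin by its bar until the first slide box slides and hold it tilted while the front three boxes, which lie on bare steel, go into the tray, keeping the rear three, which lie on rubber, in their place in the bin; then lower the bin gently back to level, never letting it drop. Last, bring the tray with its three boxes to the middle of the dark mat, flat and lined up with the mat (fin to the mat's -y end, the end away from the bin), and disturb nothing else.

Things in the scene. Friction and masses are not known exactly. Their poses are not given: they have to be found in the camera images.
- bin (a joint): tilt of the tipping bin about its hinge, rad. 0 = level on its stand; grows to 0.9 as the bar end is raised. It falls back if let go (about 4 N up at the bar holds it). Boxes on bare steel start to slide at 0.2 to 0.4 rad (different each time), those on rubber at least 0.12 rad later; tilted too far, all slide out.
- bin_mouth (a point): point on the bin's floor at mid-width, 6 mm above the hinge axis and 90 mm above the table when level. Open steel channel, 86 mm wide inside, walls 40 mm high. x along the hinge, y up the floor from mouth to bar end, z square to the floor; the axes turn with the bin (tilt is about +x). The mouth is open, its edge at y = -12 mm; back wall at y = 236 mm.
- bin_join (a point): point on the bin's floor at mid-width, at y = 119 mm in the bin_mouth frame, where the floor changes: towards the mouth it is bare polished steel, on which boxes 1 to 3 lie, towards the back wall dark rubber, on which boxes 4 to 6 lie. Axes as bin_mouth.
- bin_bar (a point): centre of the bin's lifting bar, dark steel, round, 12 mm thick, 86 mm long, parallel to the hinge; at y = 275, z = 64 mm in the bin_mouth frame (154 mm above the table when level). Can be pinched from above, a finger either side (29 mm clear to the back wall, whose rim is 24 mm lower); it may turn in the fingers as the bin tilts. Axes as bin_mouth.
- dock (a point): point fixed to the bin's aluminium stand, where tray_in belongs when the tray is docked: 52.5 mm out in front of the hinge, 4 mm above the table. x along the hinge, y towards the stand, whose upright front panel (70 mm high, the stop) is 82.5 mm away. The level bin's underside is 84 mm above the table. Docked, the tray's axes match these.
- tray_in (a point): centre of the inner floor of the steel tray, 4 mm above its underside. The tray measures 130 (x) x 165 (y) x 36 mm outside with 4 mm walls, about 0.3 kg, loose. Its grip fin sticks out of its -y end; the +y end goes against the stand.
- tray_fin (a point): middle of the tray's white grip fin, 36 mm above the table: an upright block 16 mm thick (x), sticking out 45 mm (y), top 58 mm above the table; it starts flush at the tray's -y end wall. This point is at y = -108 mm from the tray's centre. Axes as the tray's.
- mat: thin dark rubber mat lying flat on the table, 190 (x) x 230 (y) mm; origin at its centre. On it the tray stands with its x and y along the mat's, the fin pointing to the mat's -y.
- box1_c (a point): centre of slide box 1 of 6 in the bin, counted from the mouth: closed white plastic box 80 (x, across the bin) x 36 (y) x 18 mm, 60 g, lying flat on the bare steel.
- box2_c (a point): centre of slide box 2 of 6 in the bin, counted from the mouth: closed white plastic box 80 (x, across the bin) x 36 (y) x 18 mm, 60 g, lying flat on the bare steel.
- box3_c (a point): centre of slide box 3 of 6 in the bin, counted from the mouth: closed white plastic box 80 (x, across the bin) x 36 (y) x 18 mm, 60 g, lying flat on the bare steel.
- box4_c (a point): centre of slide box 4 of 6 in the bin, counted from the mouth: closed white plastic box 80 (x, across the bin) x 36 (y) x 18 mm, 60 g, lying flat on the rubber.
- box5_c (a point): centre of slide box 5 of 6 in the bin, counted from the mouth: closed white plastic box 80 (x, across the bin) x 36 (y) x 18 mm, 60 g, lying flat on the rubber.
- box6_c (a point): centre of slide box 6 of 6 in the bin, counted from the mouth: closed white plastic box 80 (x, across the bin) x 36 (y) x 18 mm, 60 g, lying flat on the rubber.
- reagent: amber reagent bottle, 60 mm across, 130 mm tall; stands by, to be left alone. Origin under its centre.
- jar: labelled glass jar, 64 mm across, 90 mm tall; stands by, to be left alone. Origin under its centre.
- dishes: stack of clear dishes, 72 mm across, 32 mm tall; stands by, to be left alone. Origin under its centre.
- slidebox: flat grey slide case, 90 x 170 x 35 mm; stands by, to be left alone. Origin under its centre.
- rack: white tube rack, 70 x 160 mm, tubes to 90 mm high; stands by, to be left alone. Origin under its centre.
- stainjar: small glass jar with black lid, 54 mm across, 70 mm tall; stands by, to be left alone. Origin under its centre.
- beaker: glass beaker, 72 mm across, 90 mm tall; stands by, to be left alone. Origin under its centre.
- tray: the same tray; origin under its centre, on the table.
Mind the look-alikes: they are no part of the job. Leave any turquoise look-alike of the part that bears box2_c alone.

How it is judged:
By the outcome, as a careful person would: the job done as asked, in the order asked, and still so for the second after the job is handed in, with the robot touching nothing.
It also fails if it takes over 72 s, if anything falls off the work surface, if the arm or the gripper's body presses on something with over 40 N, if the wrist force passes 120 N, or if a joint passes its speed limit or range.

ROBOT

A 6-joint arm with a two-finger parallel gripper is mounted at the origin on the work surface. World frame = base frame: x ahead of the robot, y to its left, z up, the work surface at z = 0. Lengths are in mm, angles in rad, forces in N, time in s.
With the tool pointing down it reaches from about 350 to 875 mm from the base axis. Payload 4.2 kg.
Tool frame: the origin (TCP) lies between the finger pads; the fingertips stand 11 mm ahead of it and the grasp point (between the pads) lies 8 mm behind it; z points along the fingers, y is the direction in which the jaws open and shut (so a half turn about z gives the same grasp; the last joint's range is limited). The gripper opens to 85 mm and grips with 20 to 120 N. Pads are 22 mm wide; open, the fingers measure 114 mm over their backs; the gripper's body (76 mm by 85 mm) begins 54 mm behind the grasp point. The pads swing forward as they close: fully open they stand 13 mm farther back than shut.
Start: joints at [1.539, 0.385, 0.008, 0, -1.194, -0.259], TCP at [179.167, 598.747, 242.312] pointing down, gripper open.
Joint ranges: [-3.14, 3.14], [-1.21, 2.06], [-1.07, 1.41], [-3.16, 2.05], [-2.99, -0.16], [-3.1, 3.1]. Speed limits (rad/s): [2.79, 2.79, 3.14, 3.14, 3.14, 3.14].

INTERFACE

Orientations are given as a unit quaternion [x, y, z, w].
In Python, from bench import * gives the robot as it stands.
- The arm moves only by the tool servo_tool, never from a script. Its argument "rows" is a list of rows, each a list of 7 numbers: the opening, from 0 (shut) to 1 (fully open), then the shift along the tool's x, y, z in cm, then the turn, a rotation vector about the tool's x, y, z in degrees. A call has 1 to 12 rows; each row shifts and turns the commanded pose from where the row before left it, along the tool's axes as they then stand; what a row does not reach is not made up. A row lasts 1/10 s, in which the tool goes at most 50 mm and 8.59 degrees, less where a joint would pass 70% of its speed; a pose out of reach is approached as far as the arm can. A call is refused whole if a number of a shift passes 5 or a number of a turn 8.59, either way. A call with a gripper value outside its range is refused whole. The fingers move at their own pace and stop on an object; the grip force is fixed at half the most. Time passes only in rows, so rows that do not move let the fingers close. It gives the time, the measured TCP pose, the force and the opening at its end, in the units of the state.
- read_state(): the state, without advancing time (a new reading comes with each control period).
- get_image(name): name is "side" or "top" or "wrist"; returns a dict with "image" (384x512x3 uint8, red, green, blue), "mtx" (3x3 intrinsics, pixels), "extrinsics" (4x4, takes a point from camera to world coordinates). Camera axes: x right, y up, looking along -z (the intrinsics and any distortion apply to the point x, -y, -z); pixel columns grow to the right and rows downward; lengths in mm; the calibration is good to about 2 mm. A picture is of the moment at which its call begins. There is no depth.
- job_done(): hands the job in, once; it reports no verdict.
The state is a dict: "clock": time; "joints": joint angles; "joint_vel": joint speeds; "joint_efforts": joint torques, N m; "position": TCP position; "ee_rot": TCP orientation; "contact_force": force on the tool from outside, world axes, zero at the start; "wrist_torque": the same for the moment, N m; "gripper_width": finger opening in mm.
Only numpy, scipy, OpenCV 4.12 (cv2) and the standard library are available. Lean on these libraries where they do the work, as an engineer would, in place of code of your own. Each camera call takes 0.05 s, during which the arm holds its last target. There are 200 camera calls.

## Working session

There is one attempt and no reset: what is moved stays moved. The work goes in short steps, Python scripts to look and compute and a tool call to move; the robot and the scene stay as the last step left them, time stands still between calls to the robot, and variables do not carry over. Pictures are saved under pics/ and viewed, about 8 in all and at most 12, crops included, and the job is handed in when it is done.

Besides the shell and the picture viewer there is one more tool, called after "Emit:" by a JSON object that holds its "fn" and its "kwargs". servo_tool: Moves the arm, as the interface text tells. Its arguments: {"type":"object","properties":{"rows":{"type":"array","items":{"type":"array","items":{"type":"number"}}}},"required":["rows"]}

```bash
mkdir -p pics; ls; python3 - <<'E'
from bench import *
import cv2
for n in ("top","side"):
    d=get_image(n); cv2.imwrite(f"pics/{n}0.png",d["image"][:,:,::-1]); print(n,d["mtx"].round(1).tolist(),d["extrinsics"].round(3).tolist(), [k for k in d])
s=read_state(); print(s)
E
```

```text
pics
top [[369.6, 0.0, 258.7], [0.0, 369.6, 196.3], [0.0, 0.0, 1.0]] [[-0.012, 0.99, -0.14, 398.626], [-1.0, -0.01, 0.015, 47.589], [0.014, 0.14, 0.99, 1118.242], [0.0, 0.0, 0.0, 1.0]] ['image', 'mtx', 'extrinsics']
side [[377.8, 0.0, 259.6], [0.0, 377.8, 186.2], [0.0, 0.0, 1.0]] [[0.906, 0.251, -0.34, 209.187], [-0.423, 0.504, -0.753, -714.234], [-0.017, 0.826, 0.563, 672.635], [0.0, 0.0, 0.0, 1.0]] ['image', 'mtx', 'extrinsics']
{'clock': 0.1, 'joints': array([ 1.53862929e+00,  3.85492249e-01,  6.78820081e-03, -4.28011511e-04,
       -1.19401209e+00, -2.58631262e-01]), 'joint_vel': array([ 0.00012713, -0.00151487,  0.0039811 ,  0.00279167,  0.00042056,
       -0.00024065]), 'joint_efforts': array([-4.65489211e-04, -3.93323207e+01,  1.88928992e+01,  4.19804022e+00,
       -2.62483205e-03,  5.43284756e-06]), 'position': array([179.02072442, 598.30046661, 241.33445554]), 'ee_rot': array([ 9.89436239e-01, -1.44965405e-01, -8.91841219e-05,  9.76235492e-04]), 'contact_force': array([-0.37761455,  0.87986569, -0.11760858]), 'wrist_torque': array([-0.01829294, -0.01185029,  0.07656454]), 'gripper_width': 85.3264290901237}
```

View images.

View pics/top0.png

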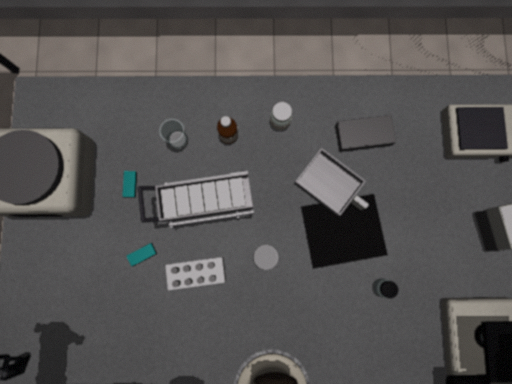

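View pics/side0.png

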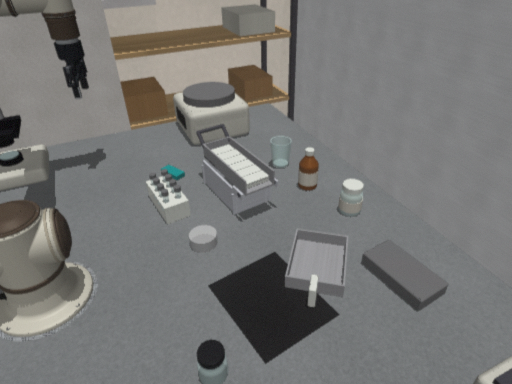

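```bash
cat > h.py <<'E'
from bench import *
import numpy as np, cv2
def ray(d,u,v):
    K=d["mtx"];E=d["extrinsics"]
    c=np.array([(u-K[0,2])/K[0,0],-(v-K[1,2])/K[1,1],-1.]); return E[:3,3],E[:3,:3]@c
def onz(d,u,v,z):
    o,r=ray(d,u,v); return (o+r*(z-o[2])/r[2])
def proj(d,p):
    E=d["extrinsics"];c=E[:3,:3].T@(np.asarray(p,float)-E[:3,3]); q=d["mtx"]@np.array([c[0],-c[1],-c[2]]); return q[:2]/q[2]
E
python3 - <<'E'
from h import *
d=get_image("top");im=d["image"][:,:,::-1]
c=im[150:280,125:395]; c=cv2.resize(c,None,fx=2.96,fy=2.96,interpolation=cv2.INTER_CUBIC); cv2.imwrite("pics/topc.png",cv2.convertScaleAbs(c,alpha=1.5))
g=cv2.cvtColor(im,cv2.COLOR_BGR2GRAY)
m=((g<22)*255).astype('uint8'); m[:, :290]=0;m[:,400:]=0;m[:180]=0;m[280:]=0
cs,_=cv2.findContours(m,0,2); k=max(cs,key=cv2.contourArea); print(cv2.contourArea(k),cv2.minAreaRect(k)); print([onz(d,*p,1).round(1).tolist() for p in cv2.boxPoints(cv2.minAreaRect(k))])
print(g[240,340],g[300,340])
E
```

```text
3823.0 ((343.7120056152344, 230.41598510742188), (60.999942779541016, 74.23746490478516), 79.69515228271484)
[[521.9, -100.5, 1.0], [560.5, -326.2, 1.0], [378.1, -348.9, 1.0], [341.8, -127.9, 1.0]]
20 83
```

View pics/topc.png

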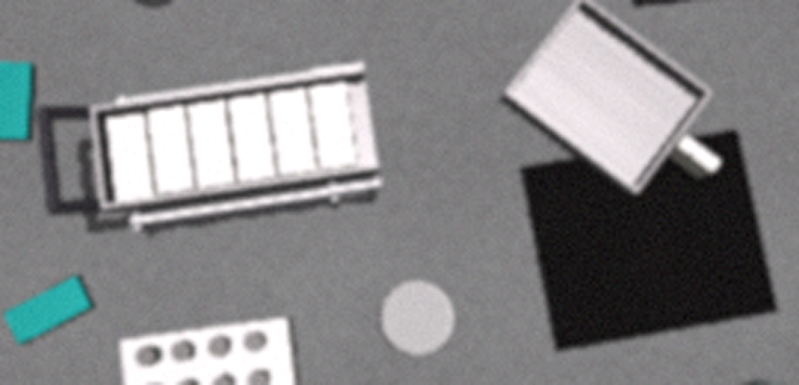

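```bash
cat >> h.py <<'E'
def fit2(model,pts):
    a=np.array(model,float)[:,:2];b=np.array(pts,float)[:,:2];ma,mb=a.mean(0),b.mean(0)
    H=(a-ma).T@(b-mb); th=np.arctan2(H[0,1]-H[1,0],H[0,0]+H[1,1]); R=np.array([[np.cos(th),-np.sin(th)],[np.sin(th),np.cos(th)]])
    t=mb-R@ma; return t,th,R,(b-(a@R.T+t))
E
python3 - <<'E'
from h import *
d=get_image("top");im=d["image"][:,:,::-1]
P=lambda u,v,z: onz(d,(u+.5)/2.96-.5+125,(v+.5)/2.96-.5+150,z)
np.set_printoptions(precision=1,suppress=True)
# mat: -y end is right(world -y): corner order top-left = +y side, world +x
M=[P(524,170,1),P(737,132,1),P(775,308,1),P(557,348,1)]
r=fit2([(95,115),(95,-115),(-95,-115),(-95,115)],M);print("mat",r[0],r[1],r[3].tolist())
# tray corners
T=[P(505,95,36),P(582,0,36),P(710,95,36),P(637,192,36)]
r=fit2([(-65,82.5),(65,82.5),(65,-82.5),(-65,-82.5)],T);print("tray",r[0],r[1],r[3].tolist())
# fin from tray
R=r[2];f=r[0]+R@[0,-82.5-45]; print("fin end px",(proj(d,[*f,58])-[125,150]+.5)*2.96-.5)
# bin: bar ends, boxes
g=cv2.cvtColor(im,cv2.COLOR_BGR2GRAY); 
m=((g>150)*255).astype('uint8'); m[:,255:]=0;m[:,:158]=0;m[:168]=0;m[222:]=0
m=cv2.morphologyEx(m,cv2.MORPH_OPEN,np.ones((5,5)));cs,_=cv2.findContours(m,0,2); 
for k in cs: print(cv2.contourArea(k),cv2.minAreaRect(k))
B=[P(108,117,108),P(348,84,108),P(355,160,108),P(117,200,108)]
for b in B: print(b)
print("bar c", P(48,160,154), "ends",P(42,110,154),P(55,210,154))
print("back rim outer ends",P(94,105,130),P(104,208,130),"mouth edge",P(378,172,90),P(362,70,130))
E
```

```text
mat [ 450.1 -225.7] 0.16146848010036458 [[-3.6076123845818984, -3.4230717765121597], [-3.336942436840218, 1.2398642405227065], [3.4866125447307468, 3.176710776119819], [3.457942276691483, -0.9935032401303658]]
tray [ 593.  -183.1] -0.6712616501354339 [[0.5159129316049302, -0.6957309940516865], [-3.6755049741598214, -1.0481036532110295], [-0.671141351519509, 2.248504423480597], [3.830733394074173, -0.5046697762178951]]
fin end px [717.9 169.7]
36.0 ((248.0, 200.5), (9.0, 4.0), 90.0)
280.5 ((168.68292236328125, 203.14634704589844), (27.60788345336914, 11.484880447387695), 83.6598129272461)
271.5 ((182.3414764404297, 200.07318115234375), (26.945295333862305, 11.484880447387695), 83.6598129272461)
266.5 ((196.01541137695312, 198.1230926513672), (27.03957176208496, 11.411195755004883), 82.87498474121094)
277.0 ((209.82997131347656, 196.3100128173828), (27.71858787536621, 11.455129623413086), 81.8698959350586)
274.5 ((223.45562744140625, 194.12286376953125), (27.107166290283203, 11.625703811645508), 83.2901611328125)
281.5 ((237.28465270996094, 192.27694702148438), (27.659744262695312, 11.65926456451416), 82.87498474121094)
[563.7 300.7 108. ]
[592.9  77.  108. ]
[521.   70.9 108. ]
[486.1 290.5 108. ]
bar c [518.3 341.  154. ] ends [563.1 347.8 154. ] [474.  333.5 154. ]
back rim outer ends [571.4 308.2 130. ] [477.1 296.7 130. ] mouth edge [511.5  49.7  90. ] [601.6  63.4 130. ]
```

```bash
cat >> h.py <<'E'
def rel(p,phi,down=True):
    """cm shift in current tool axes and turn deg about tool z to reach TCP p (world mm) with tool x at angle phi(deg)"""
    from scipy.spatial.transform import Rotation as Ro
    s=read_state();R=Ro.from_quat(s["ee_rot"]).as_matrix()
    c,sn=np.cos(np.radians(phi)),np.sin(np.radians(phi)); G=np.array([[c,sn,0],[sn,-c,0],[0,0,-1.]])
    print("pos",s["position"].round(1),"clk",s["clock"],"F",s["contact_force"].round(1),"w",round(s["gripper_width"],1),"j",s["joints"].round(2), "phi",round(np.degrees(np.arctan2(R[1,0],R[0,0])),2))
    print("shift cm",(R.T@(np.array(p)-s["position"])/10).round(2),"turn",np.degrees(Ro.from_matrix(R.T@G).as_rotvec()).round(2))
E
python3 - <<'E'
from h import *
d=get_image("top")
np.set_printoptions(precision=1,suppress=True)
c=[(237.28,192.28),(223.46,194.12),(209.83,196.31),(196.02,198.12),(182.34,200.07),(168.68,203.15)]
W=np.array([onz(d,*p,108) for p in c]);print(W[:,:2].tolist(),np.linalg.norm(np.diff(W,axis=0),axis=1))
P=lambda u,v,z: onz(d,(u+.5)/2.96-.5+125,(v+.5)/2.96-.5+150,z)
bar=P(48,160,154); v=np.polyfit(np.arange(6),W,1)[0]; print("yaw boxes",np.degrees(np.arctan2(-v[0],v[1])),"yaw to bar",np.degrees(np.arctan2(*(np.array([-1,1])*(bar-W.mean(0))[:2]))))
print("mean->bar",np.linalg.norm((bar-W.mean(0))[:2]))
# side-view check
s=get_image("side")
for yaw in (7.4,8.0,8.5):
    a=np.radians(yaw);y=np.array([-np.sin(a),np.cos(a)]); o=W.mean(0)[:2]-119*y
    print(yaw,"mouth",o,"bar",o+275*y,"dock",o-52.5*y, proj(s,[*(o+275*y),154]),proj(d,[*(o+275*y),154]))
rel([526,-268,240],-128.5)
E
```

```text
[[553.016193608741, 90.91375247383388], [548.2671373429853, 129.0417255705328], [542.550013854348, 166.54749471700902], [537.9090485585283, 204.45828955583227], [532.8873747979765, 241.91451379252422], [524.75184484595, 279.1539640930131]] [38.4 37.9 38.2 37.8 38.1]
yaw boxes 8.29429269519478 yaw to bar 7.90957573172508
mean->bar 157.20326846301634
7.4 mouth [555.2  67.3] bar [519.8 340. ] dock [562.   15.3] [210.4 128.6] [141.3 203.1]
8.0 mouth [556.5  67.5] bar [518.2 339.8] dock [563.8  15.5] [209.9 128.8] [141.4 203.7]
8.5 mouth [557.5  67.6] bar [516.8 339.6] dock [565.2  15.7] [209.6 128.9] [141.4 204.3]
pos [179.2 598.6 241.9] clk 0.3 F [0.5 0.4 0.5] w 85.5 j [ 1.5  0.4  0.  -0.  -1.2 -0.3] phi -16.67
shift cm [58.1 73.1  0.2] turn [  0.   -0.1 111.8]
```

Emit:
{"fn": "servo_tool", "kwargs": {"rows": [[1,2.9,3.65,0,0,0,0],[1,2.9,3.65,0,0,0,0],[1,2.9,3.65,0,0,0,0],[1,2.9,3.65,0,0,0,0],[1,2.9,3.65,0,0,0,0],[1,2.9,3.65,0,0,0,0],[1,2.9,3.65,0,0,0,0],[1,2.9,3.65,0,0,0,0],[1,2.9,3.65,0,0,0,0],[1,2.9,3.65,0,0,0,0],[1,2.9,3.65,0,0,0,0],[1,2.9,3.65,0,0,0,0]]}}

```text
clock: 1.5
position: [387.2, 77.6, 242.8]
ee_rot: [0.989, -0.145, 0.001, -0.001]
contact_force: [1.4, 0.8, -1.5]
gripper_width: 85.3
```

Emit:
{"fn": "servo_tool", "kwargs": {"rows": [[1,2.9,3.65,0,0,0,0],[1,2.9,3.65,0,0,0,0],[1,2.9,3.65,0,0,0,0],[1,2.9,3.65,0,0,0,0],[1,2.9,3.65,0,0,0,0],[1,2.9,3.65,0,0,0,0],[1,2.9,3.65,0,0,0,0],[1,2.9,3.65,0,0,0,0]]}}

```text
clock: 2.3
position: [525.9, -268.9, 242.3]
ee_rot: [0.989, -0.145, 0.0, -0.0]
contact_force: [1.3, 0.5, 0.3]
gripper_width: 85.6
```

Emit:
{"fn": "servo_tool", "kwargs": {"rows": [[1,0,0,0.7,0,0,8.55],[1,0,0,0.7,0,0,8.55],[1,0,0,0.7,0,0,8.55],[1,0,0,0.7,0,0,8.55],[1,0,0,0.7,0,0,8.55],[1,0,0,0.7,0,0,8.55],[1,0,0,0.7,0,0,8.55],[1,0,0,0.7,0,0,8.55],[1,0,0,0.7,0,0,8.55],[1,0,0,0.7,0,0,8.55],[1,0,0,0.7,0,0,8.55],[1,0,0,0.7,0,0,8.55]]}}

```text
clock: 3.5
position: [525.5, -266.9, 158.0]
ee_rot: [-0.503, 0.864, 0.0, -0.0]
contact_force: [0.0, -0.2, -0.2]
gripper_width: 85.2
```

```bash
python3 - <<'E'
from h import *
d=get_image("wrist");im=d["image"][:,:,::-1];cv2.imwrite("pics/w1.png",im)
np.set_printoptions(precision=1,suppress=True)
th=-.671;R=np.array([[np.cos(th),-np.sin(th)],[np.sin(th),np.cos(th)]])
print("pred fin px",[proj(d,[*(np.array([593,-183])+R@np.array([a,b])),58]) for a,b in((-8,-82.5),(8,-82.5),(8,-127.5),(-8,-127.5))])
rel([526,-268,150],-128.5); print(d["mtx"],d["extrinsics"])
E
```

```text
pred fin px [array([260.5, 226.7]), array([239.3, 223.7]), array([248.2, 165.4]), array([270.6, 168.8])]
pos [ 524.8 -266.6  156.7] clk 3.55 F [ 0.4  0.5 -0.1] w 85.4 j [-0.2  0.4 -0.2 -0.  -1.  -0.3] phi -119.86
shift cm [ 0.1 -0.2  0.7] turn [ 0.1 -0.   8.6]
[[337.9   0.  255.5]
 [  0.  337.9 188.5]
 [  0.    0.    1. ]] [[  -0.9   -0.5   -0.1  488. ]
 [   0.5   -0.8   -0.3 -333.8]
 [   0.    -0.3    1.   289.9]
 [   0.     0.     0.     1. ]]
```

View pics/w1.png

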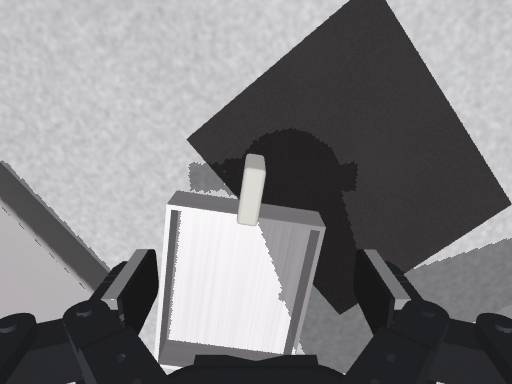

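```bash
python3 - <<'E'
from h import *
d=get_image("wrist");im=d["image"]
np.set_printoptions(precision=1,suppress=True)
hsv=cv2.cvtColor(im,cv2.COLOR_RGB2HSV); print(im[190,252],im[162,256],im[215,250],im[250,230],im[205,200])
for r in (160,170,180,190,200,210,216): print(r, np.where(np.abs(np.diff(im[r,225:285].astype(int).sum(1)))>60)[0]+225)
q=[onz(d,177,191,36),onz(d,326,213,36)];f=[onz(d,239,222,58),onz(d,258.5,225,58)]
print(q,f,np.linalg.norm(q[1]-q[0]),np.linalg.norm(f[1]-f[0]), "yaw",np.degrees(np.arctan2(*(q[0]-q[1])[[1,0]])),np.degrees(np.arctan2(*(f[1]-f[0])[[1,0]])))
r=fit2([(65,-82.5),(-65,-82.5)],q); print(r[0],np.degrees(r[1]),"fin",r[0]+r[2]@[0,-108])
E
```

```text
[218 217 211] [159 158 154] [217 216 210] [243 241 243] [111 109 111]
160 [243 262 263]
170 [241 242 243 261 263 264]
180 [240 241 262 263]
190 [227 228 238 239 260 261]
200 [236 237 238 259 260]
210 [236 237 257]
216 [235 236 256 257]
[array([ 580.6, -293.4,   36. ]), array([ 487.3, -218.4,   36. ])] [array([ 546.2, -254. ,   58. ]), array([ 534.9, -244.8,   58. ])] 119.63768640395965 14.6031456885965 yaw -38.822619164095904 140.60621264607974
[ 585.7 -191.6] -38.822619164095904 fin [ 518.  -275.7]
```

```bash
python3 - <<'E'
from h import *
d=get_image("wrist")
np.set_printoptions(precision=1,suppress=True)
q=[onz(d,168,206,36),onz(d,325,227,36)]
r=fit2([(65,-82.5),(-65,-82.5)],q); print(np.linalg.norm(q[0]-q[1]),r[0],np.degrees(r[1]),"fin",r[0]+r[2]@[0,-108])
a,b=onz(d,246.2,216,58),onz(d,252.8,172,58); print(a,b,np.degrees(np.arctan2(*(a-b)[[1,0]]))-90)
print("w",np.linalg.norm(onz(d,236,216,58)-onz(d,256.5,216,58)), "local",(np.array([a,b])[:,:2]-r[0])@r[2])
f=r[0]+r[2]@[0,-108]
rel([*f,36+8],-90+np.degrees(r[1]))
E
```

```text
127.7600107688058 [ 593.9 -181.4] -37.51866193427723 fin [ 528.1 -267.1]
[ 539.3 -255.3   58. ] [ 518.6 -282.    58. ] -37.66309751610539
w 15.082882599913264 local [[   1.7  -91.8]
 [   1.6 -125.6]]
pos [ 525.2 -266.8  157.9] clk 3.65 F [ 0.4  0.  -0.9] w 85.7 j [-0.2  0.4 -0.2  0.  -1.  -0.3] phi -119.09
shift cm [-0.1 -0.3 11.4] turn [ 0.1 -0.   8.4]
```

Emit:
{"fn": "servo_tool", "kwargs": {"rows": [[1,-0.15,-0.3,0,0,0,8.4],[1,0,0,4,0,0,0],[1,0,0,4,0,0,0],[1,0,0,3,0,0,0],[1,0,0,1.4,0,0,0],[0,0,0,0,0,0,0],[0,0,0,0,0,0,0],[0,0,0,0,0,0,0],[0,0,0,0,0,0,0],[0,0,0,0,0,0,0]]}}

```text
clock: 4.65
position: [529.7, -267.3, 35.8]
ee_rot: [-0.441, 0.897, -0.001, 0.001]
contact_force: [0.2, 0.1, 2.8]
gripper_width: 15.4
```

Emit:
{"fn": "servo_tool", "kwargs": {"rows": [[0,0,0,0,0,0,0],[0,0,0,0,0,0,0]]}}

```text
clock: 4.85
position: [529.7, -267.3, 35.8]
ee_rot: [-0.441, 0.897, -0.001, 0.001]
contact_force: [-0.4, 0.7, 6.6]
gripper_width: 15.0
```

Emit:
{"fn": "servo_tool", "kwargs": {"rows": [[0,0,0,-0.7,0,0,0],[0,0,0,-0.8,0,0,0],[0,0,0,0,0,0,-5],[0,0,0,0,0,0,-5.7],[0,0,0,0,0,0,-5.7],[0,0,0,0,0,0,-5.7],[0,0,0,0,0,0,-5.7],[0,0,0,0,0,0,-5.7],[0,0,0,0,0,0,-5.7],[0,0,0,0,0,0,-5],[0,0,0,0,0,0,-1.5]]}}

```text
clock: 5.95
position: [528.6, -267.0, 49.3]
ee_rot: [0.755, -0.655, -0.0, 0.0]
contact_force: [0.5, -0.1, -2.3]
gripper_width: 15.4
```

```bash
python3 - <<'E'
from h import *
rel([584.7,-130,51],-81.9)
d=get_image("side");cv2.imwrite("pics/s1.png",cv2.resize(d["image"][100:340,150:430,::-1],None,fx=2.5,fy=2.5))
t=get_image("wrist");cv2.imwrite("pics/w2.png",t["image"][:,:,::-1])
E
```

```text
pos [ 528.6 -267.    49.3] clk 5.95 F [ 0.5 -0.1 -2.3] w 15.4 j [-0.19  0.53 -0.3  -0.   -0.74  0.34] phi -81.9
shift cm [-12.77  -7.48  -0.17] turn [0.02 0.01 0.  ]
```

View pics/s1.png

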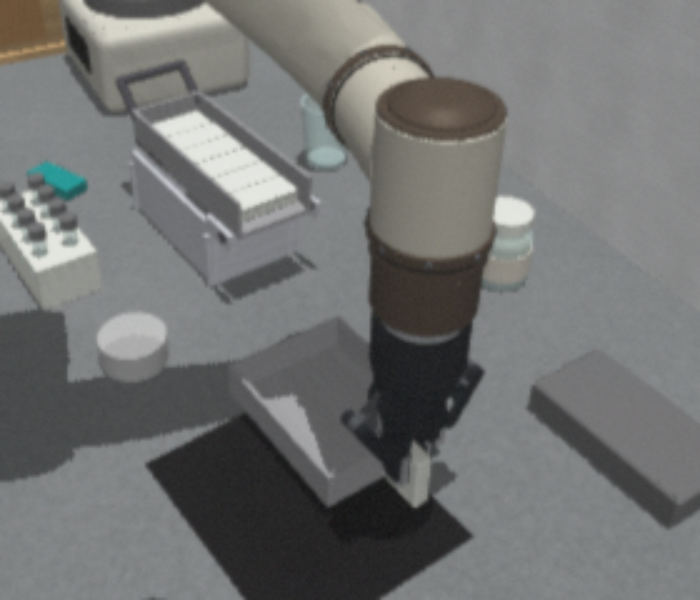

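Emit:
{"fn": "servo_tool", "kwargs": {"rows": [[0,-1.3,-0.8,0,0,0,0],[0,-2.2,-1.3,0,0,0,0],[0,-2.4,-1.4,0,0,0,0],[0,-2.4,-1.4,0,0,0,0],[0,-2.2,-1.3,0,0,0,0],[0,-2.2,-1.28,0,0,0,0],[0,0,0,0.6,0,0,0],[0,0,0,0.4,0,0,0],[0,0,0,0.3,0,0,0],[0,0,0,0,0,0,0]]}}

```text
clock: 7.05
position: [584.9, -131.3, 36.2]
ee_rot: [0.755, -0.656, -0.0, 0.0]
contact_force: [-0.8, -0.1, -2.3]
gripper_width: 15.4
```

```bash
python3 - <<'E'
from h import *
rel([579.1,-90.4,36],-81.9)
d=get_image("top");cv2.imwrite("pics/t2.png",cv2.convertScaleAbs(cv2.resize(d["image"][150:250,200:350,::-1],None,fx=5,fy=5,interpolation=cv2.INTER_CUBIC),alpha=1.4))
E
```

```text
pos [ 584.9 -131.3   36.2] clk 7.05 F [-0.8 -0.1 -2.3] w 15.4 j [ 0.05  0.56 -0.29 -0.   -0.72  0.09] phi -82.02
shift cm [-4.13  0.    0.02] turn [ 0.02  0.   -0.12]
```

View pics/t2.png

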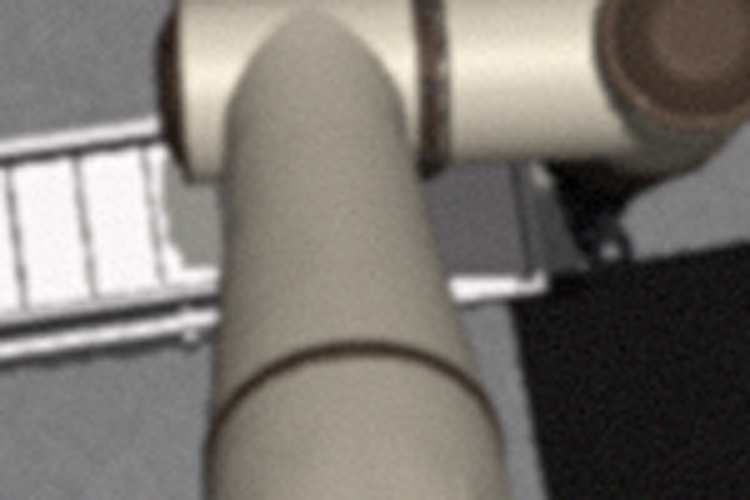

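Emit:
{"fn": "servo_tool", "kwargs": {"rows": [[0,-1.0,0,0,0,0,0],[0,-1.2,0,0,0,0,0],[0,-0.9,0,0,0,0,0],[0,-0.5,0,0,0,0,0],[0,-0.2,0,0,0,0,0],[0,0,0,0,0,0,0]]}}

```text
clock: 7.7
position: [579.8, -92.7, 36.3]
ee_rot: [0.755, -0.655, -0.0, 0.0]
contact_force: [-0.2, 1.1, -1.1]
gripper_width: 15.2
```

Emit:
{"fn": "servo_tool", "kwargs": {"rows": [[0,-0.15,0,0,0,0,0],[0,0,0,0,0,0,0]]}}

```text
clock: 7.9
position: [579.7, -91.8, 36.3]
ee_rot: [0.755, -0.656, 0.0, -0.0]
contact_force: [0.7, 0.4, -1.0]
gripper_width: 15.2
```

Emit:
{"fn": "servo_tool", "kwargs": {"rows": [[0,-0.15,0,0,0,0,0],[0,0,0,0,0,0,0]]}}

```text
clock: 8.1
position: [579.5, -90.3, 36.3]
ee_rot: [0.755, -0.656, 0.0, -0.0]
contact_force: [0.3, 0.4, -2.4]
gripper_width: 15.5
```

Emit:
{"fn": "servo_tool", "kwargs": {"rows": [[0,-0.15,0,0,0,0,0],[0,0,0,0,0,0,0]]}}

```text
clock: 8.3
position: [579.8, -89.4, 36.7]
ee_rot: [0.755, -0.656, 0.001, 0.0]
contact_force: [1.2, -4.5, -2.5]
gripper_width: 15.4
```

Emit:
{"fn": "servo_tool", "kwargs": {"rows": [[0,-0.15,0,0,0,0,0],[0,0,0,0,0,0,0]]}}

```text
clock: 8.5
position: [580.0, -89.3, 37.0]
ee_rot: [0.755, -0.655, 0.001, 0.0]
contact_force: [2.8, -10.6, -2.0]
gripper_width: 15.5
```

Emit:
{"fn": "servo_tool", "kwargs": {"rows": [[0,-0.15,0,0,0,0,0],[0,0,0,0,0,0,0]]}}

```text
clock: 8.7
position: [580.0, -89.2, 37.3]
ee_rot: [0.755, -0.655, 0.002, 0.001]
contact_force: [3.6, -15.2, -1.0]
gripper_width: 15.1
```

Emit:
{"fn": "servo_tool", "kwargs": {"rows": [[0,0.3,0,0.1,0,0,0],[0,0,0,0,0,0,0],[1,0,0,0,0,0,0],[1,0,0,0,0,0,0],[1,0,0,0,0,0,0],[1,0,0,0,0,0,0],[1,0,0,-1.5,0,0,0],[1,0,0,-4,0,0,0],[1,0,0,-4.5,0,0,0],[1,0,0,-4.5,0,0,0],[1,0,0,-4,0,0,0],[1,-2.0,0,0,0,0,0]]}}

```text
clock: 9.9
position: [579.9, -69.9, 227.5]
ee_rot: [0.755, -0.656, 0.005, -0.004]
contact_force: [0.2, 0.5, -0.1]
gripper_width: 85.8
```

Emit:
{"fn": "servo_tool", "kwargs": {"rows": [[1,-4,0,0,0,0,0],[1,-4.5,0,0,0,0,0],[1,-4.5,0,0,0,0,0],[1,-4.5,0,0,0,0,0],[1,-4.5,0,0,0,0,0],[1,-4.5,0,0,0,0,0],[1,-4.5,0,0,0,0,0],[1,-4.5,0,0,0,0,0],[1,-4.0,0,0,0,0,0],[1,-1.9,0,0,0,0,0]]}}

```text
clock: 10.9
position: [517.5, 344.2, 219.9]
ee_rot: [0.756, -0.655, -0.0, -0.0]
contact_force: [-0.6, -0.4, 0.8]
gripper_width: 85.0
```

Emit:
{"fn": "servo_tool", "kwargs": {"rows": [[1,0,0,0,0,0,-8.2],[1,0,0,0,0,0,-8.2],[1,0,0,0,0,0,-8.2],[1,0,0,0,0,0,-8.2],[1,0,0,0,0,0,-8.2],[1,0,0,0,0,0,-8.2],[1,0,0,0,0,0,-8.2],[1,0,0,0,0,0,-8.2],[1,0,0,0,0,0,-8.2],[1,0,0,0,0,0,-8.2],[1,0,0,0,0,0,-8],[1,0,0,0,0,0,0]]}}

```text
clock: 12.1
position: [518.4, 340.5, 220.2]
ee_rot: [0.998, 0.07, -0.0, 0.0]
contact_force: [0.2, 0.6, 0.5]
gripper_width: 85.0
```

```bash
python3 - <<'E'
from h import *
np.set_printoptions(precision=1,suppress=True)
rel([518.5,340.5,146],8.1)
d=get_image("top");a=cv2.convertScaleAbs(cv2.resize(d["image"][160:230,120:380,::-1],None,fx=3,fy=3,interpolation=cv2.INTER_CUBIC),alpha=1.4)
w=get_image("wrist");b=cv2.resize(w["image"][:,:,::-1],None,fx=1,fy=1)
out=np.zeros((210+384,780,3),'uint8');out[:210]=a;out[210:,:512]=b;cv2.imwrite("pics/c3.png",out)
a=np.radians(8.1);X=np.array([np.cos(a),np.sin(a)]);Y=np.array([-X[1],X[0]]);B=np.array([518.5,340.5])
print("bar in wrist",proj(w,[*(B-43*X),154]),proj(w,[*B,154]),proj(w,[*(B+43*X),154]))
C=np.array([564.9,16.7]);print("tray in top crop",[((proj(d,[*(C+i*X+j*Y),36])-[120,160])*3) for i,j in((-65,82.5),(65,82.5),(65,-82.5),(-65,-82.5))])
E
```

```text
pos [518.4 340.5 220.2] clk 12.1 F [0.2 0.6 0.5] w 85.0 j [ 0.8  0.4 -0.  -0.  -1.1  0.9] phi 8.0
shift cm [0.  0.  7.4] turn [ 0.   0.  -0.1]
bar in wrist [255.3 270.9] [255.  210.5] [254.7 142.4]
tray in top crop [array([357.1, 172.8]), array([338. ,  43.6]), array([501.7,  19.2]), array([523.3, 147.3])]
```

View pics/c3.png

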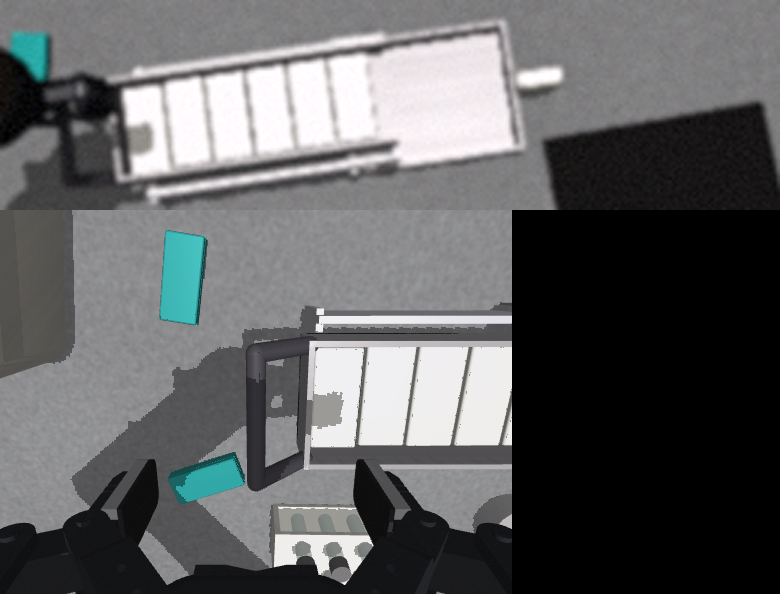

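Emit:
{"fn": "servo_tool", "kwargs": {"rows": [[0.6,0,0,2,0,0,-0.1],[0.6,0,0,3,0,0,0],[0.6,0,0,1.8,0,0,0],[0.6,0,0,0.5,0,0,0],[0,0,0,0,0,0,0],[0,0,0,0,0,0,0],[0,0,0,0,0,0,0],[0,0,0,0,0,0,0],[0,0,0,0,0,0,0]]}}

```text
clock: 13.1
position: [519.3, 340.7, 148.9]
ee_rot: [0.997, 0.071, 0.001, -0.0]
contact_force: [0.8, -3.8, 4.9]
gripper_width: 9.9
```

```bash
cat > look.py <<'E'
from h import *
import sys
np.set_printoptions(precision=1,suppress=True)
n=sys.argv[1]
s=read_state();print("pos",s["position"].round(1),"F",s["contact_force"].round(1),"w",s["gripper_width"].round(1),"clk",s["clock"])
d=get_image("side");im=d["image"];np.save(f"pics/s_{n}.npy",im)
t=get_image("top");tm=t["image"];np.save(f"pics/t_{n}.npy",tm)
a=np.radians(8.1);X=np.array([np.cos(a),np.sin(a)]);Y=np.array([-X[1],X[0]]);C=np.array([564.9,16.7])
for d_,m,nm in((d,im,"s"),(t,tm,"t")):
    poly=np.array([proj(d_,[*(C+i*X+j*Y),z]) for i,j,z in((-60,70,10),(60,70,10),(60,-78,10),(-60,-78,10))]).astype(np.int32)
    mask=cv2.fillConvexPoly(np.zeros((384,512),'uint8'),poly,1)>0
    if len(sys.argv)>2:
        p=np.load(f"pics/{nm}_{sys.argv[2]}.npy"); df=np.abs(m.astype(int)-p.astype(int)).sum(2)>60
        print(nm,"tray changed",(df&mask).sum(),"of",mask.sum())
# top: brightness profile along bin axis at box-top height under current tilt
z=s["position"][2]; tilt=np.arcsin(np.clip((z-float(open('z0').read())+70)/283.8,-1,1))-.2492 if n!="0" else 0
if n=="0": open('z0','w').write(str(z))
H=C+52.5*Y
def P(y,x=0,zz=18):
    yy=y*np.cos(tilt)-(zz+6)*np.sin(tilt); h=84+y*np.sin(tilt)+(zz+6)*np.cos(tilt); return [*(H+yy*Y+x*X),h]
g=cv2.GaussianBlur(cv2.cvtColor(tm,cv2.COLOR_RGB2GRAY),(3,3),0)
ys=np.arange(-12,236,2.); prof=np.mean([[g[tuple(np.round(proj(t,P(y,x))[::-1]).astype(int))] for y in ys] for x in(-30,-15,15,30)],0)
from scipy.signal import find_peaks
pk,_=find_peaks(-prof,prominence=12); print("tilt",round(tilt,3),"gaps y",[(ys[k],int(prof[k])) for k in pk])
E
python3 look.py 0
```

```text
Traceback (most recent call last):
  File "look.py", line 5, in <module>
    s=read_state();print("pos",s["position"].round(1),"F",s["contact_force"].round(1),"w",s["gripper_width"].round(1),"clk",s["clock"])
                                                                                          ^^^^^^^^^^^^^^^^^^^^^^^^
AttributeError: 'float' object has no attribute 'round'
```

```bash
sed -i 's/s\["gripper_width"\].round(1)/round(s["gripper_width"],1)/' look.py; python3 look.py 0
```

```text
pos [519.3 340.7 148.9] F [ 0.8 -3.8  4.9] w 9.9 clk 13.1
tilt 0 gaps y [(np.float64(42.0), 147), (np.float64(80.0), 148), (np.float64(118.0), 142), (np.float64(158.0), 146), (np.float64(194.0), 140)]
```

Emit:
{"fn": "servo_tool", "kwargs": {"rows": [[0,0,0.08,-0.27,0,0,0],[0,0,0.16,-0.54,0,0,0],[0,0,0.16,-0.54,0,0,0],[0,0,0.16,-0.54,0,0,0],[0,0,0.18,-0.54,0,0,0],[0,0,0.2,-0.53,0,0,0],[0,0,0.21,-0.53,0,0,0],[0,0,0.21,-0.53,0,0,0],[0,0,0.1,-0.27,0,0,0],[0,0,0,0,0,0,0]]}}

```text
clock: 14.2
position: [521.0, 327.0, 190.5]
ee_rot: [0.997, 0.071, 0.001, -0.001]
contact_force: [4.9, 1.9, -6.1]
gripper_width: 10.0
```

```bash
python3 look.py 1 0
```

```text
pos [521.  327.  190.5] F [ 4.9  1.9 -6.1] w 10.0 clk 14.2
s tray changed 15 of 1555
t tray changed 108 of 1984
tilt 0.155 gaps y [(np.float64(0.0), 146), (np.float64(42.0), 147), (np.float64(80.0), 150), (np.float64(120.0), 147), (np.float64(156.0), 139), (np.float64(194.0), 138)]
```

Emit:
{"fn": "servo_tool", "kwargs": {"rows": [[0,0,0.12,-0.26,0,0,0],[0,0,0.12,-0.26,0,0,0],[0,0,0.12,-0.26,0,0,0],[0,0,0.12,-0.26,0,0,0],[0,0,0,0,0,0,0],[0,0,0,0,0,0,0],[0,0,0,0,0,0,0]]}}

```text
clock: 15.0
position: [521.7, 322.6, 200.8]
ee_rot: [0.997, 0.071, 0.001, -0.001]
contact_force: [5.2, 3.8, -3.7]
gripper_width: 9.6
```

```bash
python3 look.py 2 1
```

```text
pos [521.7 322.6 200.8] F [ 5.2  3.8 -3.7] w 9.6 clk 15.0
s tray changed 0 of 1555
t tray changed 1 of 1984
tilt 0.194 gaps y [(np.float64(0.0), 137), (np.float64(44.0), 148), (np.float64(82.0), 145), (np.float64(120.0), 145), (np.float64(158.0), 144), (np.float64(194.0), 135)]
```

Emit:
{"fn": "servo_tool", "kwargs": {"rows": [[0,0,0.13,-0.255,0,0,0],[0,0,0.13,-0.255,0,0,0],[0,0,0.13,-0.255,0,0,0],[0,0,0.13,-0.255,0,0,0],[0,0,0,0,0,0,0],[0,0,0,0,0,0,0],[0,0,0,0,0,0,0]]}}

```text
clock: 15.8
position: [522.4, 317.6, 211.2]
ee_rot: [0.997, 0.071, 0.001, -0.001]
contact_force: [3.7, 3.2, -2.6]
gripper_width: 9.7
```

```bash
python3 look.py 3 2
```

```text
pos [522.4 317.6 211.2] F [ 3.7  3.2 -2.6] w 9.7 clk 15.8
s tray changed 4 of 1555
t tray changed 0 of 1984
tilt 0.236 gaps y [(np.float64(0.0), 129), (np.float64(42.0), 147), (np.float64(82.0), 144), (np.float64(120.0), 143), (np.float64(158.0), 142), (np.float64(196.0), 143)]
```

Emit:
{"fn": "servo_tool", "kwargs": {"rows": [[0,0,0.14,-0.25,0,0,0],[0,0,0.14,-0.25,0,0,0],[0,0,0.14,-0.25,0,0,0],[0,0,0.14,-0.25,0,0,0],[0,0,0,0,0,0,0],[0,0,0,0,0,0,0],[0,0,0,0,0,0,0]]}}

```text
clock: 16.6
position: [523.1, 312.3, 221.1]
ee_rot: [0.997, 0.071, 0.001, -0.001]
contact_force: [4.9, 4.3, -3.3]
gripper_width: 10.1
```

```bash
python3 look.py 4 3
```

```text
pos [523.1 312.3 221.1] F [ 4.9  4.3 -3.3] w 10.1 clk 16.6
s tray changed 4 of 1555
t tray changed 4 of 1984
tilt 0.275 gaps y [(np.float64(0.0), 124), (np.float64(44.0), 153), (np.float64(82.0), 145), (np.float64(120.0), 145), (np.float64(158.0), 148), (np.float64(194.0), 143)]
```

Emit:
{"fn": "servo_tool", "kwargs": {"rows": [[0,0,0.15,-0.24,0,0,0],[0,0,0.15,-0.24,0,0,0],[0,0,0.15,-0.24,0,0,0],[0,0,0.15,-0.24,0,0,0],[0,0,0,0,0,0,0],[0,0,0,0,0,0,0],[0,0,0,0,0,0,0]]}}

```text
clock: 17.4
position: [523.9, 306.6, 231.0]
ee_rot: [0.997, 0.071, 0.001, -0.001]
contact_force: [3.9, 4.1, -2.1]
gripper_width: 9.7
```

```bash
python3 look.py 5 4
```

```text
pos [523.9 306.6 231. ] F [ 3.9  4.1 -2.1] w 9.7 clk 17.4
s tray changed 1 of 1555
t tray changed 2 of 1984
tilt 0.316 gaps y [(np.float64(0.0), 122), (np.float64(44.0), 151), (np.float64(82.0), 146), (np.float64(120.0), 146), (np.float64(158.0), 145), (np.float64(196.0), 145)]
```

Emit:
{"fn": "servo_tool", "kwargs": {"rows": [[0,0,0.16,-0.24,0,0,0],[0,0,0.16,-0.24,0,0,0],[0,0,0.16,-0.24,0,0,0],[0,0,0,0,0,0,0],[0,0,0,0,0,0,0],[0,0,0,0,0,0,0]]}}

```text
clock: 18.1
position: [524.6, 302.1, 238.1]
ee_rot: [0.997, 0.071, 0.001, -0.002]
contact_force: [2.8, 5.1, -2.1]
gripper_width: 9.7
```

```bash
python3 look.py 6 5
```

```text
pos [524.6 302.1 238.1] F [ 2.8  5.1 -2.1] w 9.7 clk 18.1
s tray changed 27 of 1555
t tray changed 225 of 1984
tilt 0.346 gaps y [(np.float64(22.0), 152), (np.float64(64.0), 111), (np.float64(108.0), 111), (np.float64(158.0), 149), (np.float64(196.0), 143)]
```

Emit:
{"fn": "servo_tool", "kwargs": {"rows": [[0,0,0,0,0,0,0],[0,0,0,0,0,0,0],[0,0,0,0,0,0,0],[0,0,0,0,0,0,0],[0,0,0,0,0,0,0],[0,0,0,0,0,0,0],[0,0,0,0,0,0,0],[0,0,0,0,0,0,0]]}}

```text
clock: 19.0
position: [524.6, 302.1, 238.1]
ee_rot: [0.997, 0.071, 0.001, -0.002]
contact_force: [3.5, 5.4, -3.0]
gripper_width: 10.3
```

```bash
python3 look.py 7 6; python3 - <<'E'
import numpy as np,cv2
s=np.load("pics/s_7.npy")[90:270,180:340,::-1];t=np.load("pics/t_7.npy")[160:230,150:320,::-1]
out=np.zeros((540,800,3),'uint8');out[:,:480]=cv2.resize(s,(480,540));out[:132,480:]=cv2.resize(t,(320,132));cv2.imwrite("pics/c7.png",cv2.convertScaleAbs(out,alpha=1.3))
E
```

```text
pos [524.6 302.1 238.1] F [ 3.5  5.4 -3. ] w 10.3 clk 19.0
s tray changed 606 of 1555
t tray changed 472 of 1984
tilt 0.346 gaps y [(np.float64(4.0), 119), (np.float64(158.0), 151), (np.float64(196.0), 144)]
```

View pics/c7.png

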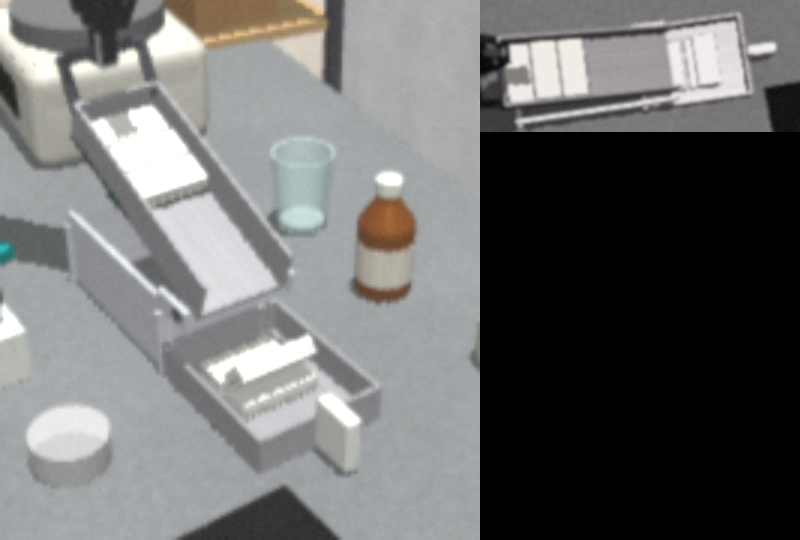

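Emit:
{"fn": "servo_tool", "kwargs": {"rows": [[0,0,-0.16,0.24,0,0,0],[0,0,-0.32,0.48,0,0,0],[0,0,-0.3,0.48,0,0,0],[0,0,-0.3,0.48,0,0,0],[0,0,-0.28,0.5,0,0,0],[0,0,-0.28,0.5,0,0,0],[0,0,-0.26,0.51,0,0,0],[0,0,-0.26,0.51,0,0,0],[0,0,-0.24,0.52,0,0,0],[0,0,-0.24,0.52,0,0,0],[0,0,-0.1,0.27,0,0,0]]}}

```text
clock: 20.2
position: [520.8, 328.6, 187.8]
ee_rot: [0.997, 0.072, 0.001, -0.0]
contact_force: [3.1, 5.5, -0.6]
gripper_width: 9.6
```

Emit:
{"fn": "servo_tool", "kwargs": {"rows": [[0,0,-0.21,0.53,0,0,0],[0,0,-0.21,0.53,0,0,0],[0,0,-0.2,0.53,0,0,0],[0,0,-0.18,0.54,0,0,0],[0,0,-0.16,0.54,0,0,0],[0,0,-0.16,0.54,0,0,0],[0,0,-0.08,0.27,0,0,0],[0,0,-0.06,0.2,0,0,0],[0,0,-0.04,0.14,0,0,0],[0,0,-0.02,0.1,0,0,0],[0,0,0,0,0,0,0],[0,0,0,0,0,0,0]]}}

```text
clock: 21.4
position: [518.9, 340.5, 151.1]
ee_rot: [0.997, 0.072, 0.001, 0.0]
contact_force: [-0.9, 1.6, 8.4]
gripper_width: 9.6
```

```bash
python3 look.py 8 0
```

```text
pos [518.9 340.5 151.1] F [-0.9  1.6  8.4] w 9.6 clk 21.4
s tray changed 735 of 1555
t tray changed 306 of 1984
tilt 0.008 gaps y [(np.float64(116.0), 122), (np.float64(158.0), 145), (np.float64(194.0), 142)]
```

Emit:
{"fn": "servo_tool", "kwargs": {"rows": [[0,0,0,0.1,0,0,0],[0,0,0,0,0,0,0]]}}

```text
clock: 21.7
position: [518.9, 340.5, 151.0]
ee_rot: [0.997, 0.072, 0.001, 0.0]
contact_force: [-0.9, 0.7, 11.9]
gripper_width: 9.7
```

Emit:
{"fn": "servo_tool", "kwargs": {"rows": [[0,0,0,-0.3,0,0,0],[0.35,0,0,0,0,0,0],[0.35,0,0,0,0,0,0],[0.35,0,0,0,0,0,0],[0.35,0,0,-1,0,0,0],[0.35,0,0,-2,0,0,0],[1,0,0,-2,0,0,0],[1,0,0,-2,0,0,0]]}}

```text
clock: 22.5
position: [518.5, 340.4, 221.5]
ee_rot: [0.997, 0.071, -0.0, 0.0]
contact_force: [0.0, 0.7, -0.2]
gripper_width: 57.9
```

Emit:
{"fn": "servo_tool", "kwargs": {"rows": [[1,0,0,0,0,0,8.2],[1,0,0,0,0,0,8.2],[1,0,0,0,0,0,8.2],[1,0,0,0,0,0,8.2],[1,0,0,0,0,0,8.2],[1,0,0,0,0,0,8.2],[1,0,0,0,0,0,8.2],[1,0,0,0,0,0,8.2],[1,0,0,0,0,0,8.2],[1,0,0,0,0,0,8.2],[1,0,0,0,0,0,8]]}}

```text
clock: 23.6
position: [518.5, 340.4, 220.8]
ee_rot: [0.754, -0.657, 0.0, 0.0]
contact_force: [-0.5, 0.4, 0.3]
gripper_width: 85.1
```

Emit:
{"fn": "servo_tool", "kwargs": {"rows": [[1,3,0,0,0,0,0],[1,4.5,0,0,0,0,0],[1,4.5,0,0,0,0,0],[1,4.5,0,0,0,0,0],[1,4.5,0,0,0,0,0],[1,4.5,0,0,0,0,0],[1,4.5,0,0,0,0,0],[1,4.5,0,0,0,0,0],[1,4.5,0,0,0,0,0],[1,3,0,0,0,0,0],[1,1.4,0,0,0,0,0],[1,0,0,0,0,0,0]]}}

```text
clock: 24.8
position: [580.0, -90.5, 220.5]
ee_rot: [0.755, -0.656, -0.0, 0.0]
contact_force: [-0.3, -0.0, 0.6]
gripper_width: 85.7
```

```bash
python3 - <<'E'
from h import *
rel([579.9,-89.0,36.3],-81.9)
w=get_image("wrist");t=get_image("top")
out=np.zeros((384+150,780,3),'uint8');out[:384,:512]=w["image"][:,:,::-1];out[384:,:600]=cv2.resize(t["image"][150:225,140:440,::-1],(600,150));cv2.imwrite("pics/c9.png",out)
a=np.radians(8.1);X=np.array([np.cos(a),np.sin(a)]);Y=np.array([-X[1],X[0]]);C=np.array([564.9,16.7])
print("fin wrist",[proj(w,[*(C+i*X+j*Y),58]).round(1) for i,j in((-8,-82.5),(8,-82.5),(8,-127.5),(-8,-127.5))],"rim",[proj(w,[*(C+i*X-82.5*Y),36]).round(1) for i in(-65,65)])
E
```

```text
pos [580.  -90.5 220.5] clk 24.8 F [-0.3 -0.   0.6] w 85.7 j [ 0.12  0.34 -0.12  0.   -1.11  0.02] phi -82.02
shift cm [-0.15 -0.02 18.42] turn [ 0.01 -0.   -0.12]
fin wrist [array([264.2, 199.1]), array([246.9, 199.2]), array([246.4, 151. ]), array([264.5, 151. ])] rim [array([321.6, 191.6]), array([189.5, 191.9])]
```

View pics/c9.png

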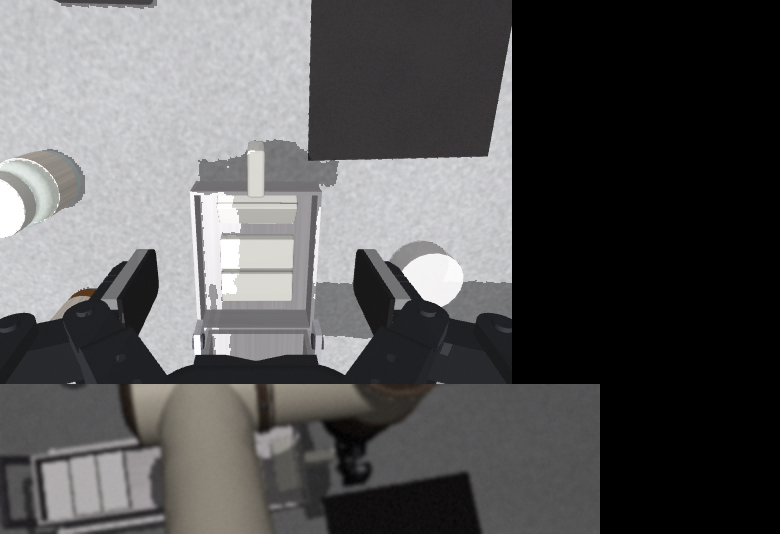

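```bash
python3 - <<'E'
from h import *
np.set_printoptions(precision=1,suppress=True)
w=get_image("wrist");a,b=onz(w,308,160,1),onz(w,488.5,155.5,1);print("wrist +x+y, -x+y",a,b,np.linalg.norm(a-b),"yaw",np.degrees(np.arctan2(*(a-b)[[1,0]])), "mid",(a+b)/2)
t=get_image("top");g=cv2.cvtColor(t["image"],cv2.COLOR_RGB2GRAY)
e=cv2.resize(g,None,fx=4,fy=4,interpolation=cv2.INTER_CUBIC)
m=((e<50)*255).astype('uint8');m[:, :1150]=0;m[:,1600:]=0;m[:720]=0;m[1120:]=0
m=cv2.morphologyEx(m,cv2.MORPH_OPEN,np.ones((61,61)))
k=max(cv2.findContours(m,0,2)[0],key=cv2.contourArea);r=cv2.minAreaRect(k);print(cv2.contourArea(k)/16,r)
ap=cv2.approxPolyDP(cv2.convexHull(k),25,True)[:,0]
for q in ap: print(q/4,onz(t,(q[0]+.5)/4-.5,(q[1]+.5)/4-.5,1))
c=cv2.moments(k);print("centroid",onz(t,c["m10"]/c["m00"]/4-.4,c["m01"]/c["m00"]/4-.4,1))
E
```

```text
wrist +x+y, -x+y [524.7 -94.8   1. ] [ 336.5 -126.6    1. ] 190.80576174984333 yaw 9.596946622612805 mid [ 430.6 -110.7    1. ]
4595.28125 ((1375.219970703125, 923.8990478515625), (253.07894897460938, 304.64532470703125), 80.07376098632812)
[374.2 196.5] [ 553.2 -323.     1. ]
[384.  255.2] [ 375.  -342.4    1. ]
[312.5 265.8] [ 346.7 -126.5    1. ]
[303.8 206.2] [ 525.4 -105.6    1. ]
centroid [ 448.7 -224.1    1. ]
```

Emit:
{"fn": "servo_tool", "kwargs": {"rows": [[1,-0.15,0,3,0,0,0],[1,0,0,4.5,0,0,0],[1,0,0,4.5,0,0,0],[1,0,0,4,0,0,0],[1,0,0,1.8,0,0,0],[1,0,0,0.6,0,0,0],[0,0,0,0,0,0,0],[0,0,0,0,0,0,0],[0,0,0,0,0,0,0],[0,0,0,0,0,0,0],[0,0,0,0,0,0,0],[0,0,0,0,0,0,0]]}}

```text
clock: 26.2
position: [580.3, -87.6, 37.5]
ee_rot: [0.756, -0.655, 0.001, -0.0]
contact_force: [-1.2, 0.2, 5.4]
gripper_width: 15.2
```

Emit:
{"fn": "servo_tool", "kwargs": {"rows": [[0,0,0,0,0,0,0],[0,0.1,0,-0.2,0,0,0],[0,0.4,0,-0.4,0,0,0],[0,0.8,0,-0.5,0,0,0],[0,1,0,-0.5,0,0,0],[0,1,0,-0.2,0,0,0],[0,0.6,0,0,0,0,0],[0,0.2,0,0,0,0,0],[0,0,0,0,0,0,0]]}}

```text
clock: 27.1
position: [585.3, -128.7, 54.0]
ee_rot: [0.755, -0.656, -0.0, 0.0]
contact_force: [0.3, 0.5, -4.9]
gripper_width: 15.1
```

```bash
python3 - <<'E'
from h import *
rel([467.2,-329.9,54],-80.5)
d=get_image("side");cv2.imwrite("pics/s10.png",cv2.resize(d["image"][150:330,180:380,::-1],None,fx=3,fy=3))
E
```

```text
pos [ 585.3 -128.7   54. ] clk 27.1 F [ 0.3  0.5 -4.9] w 15.1 j [ 0.05  0.53 -0.28 -0.   -0.76  0.09] phi -81.92
shift cm [18.26 14.53  0.  ] turn [ 0.04  0.01 -1.42]
```

View pics/s10.png

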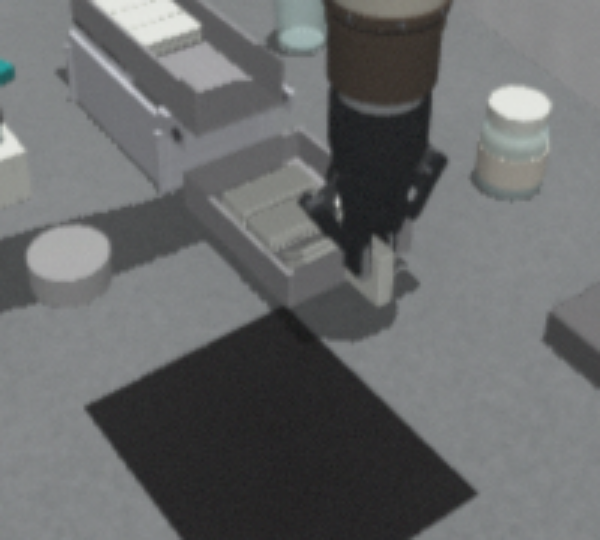

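Emit:
{"fn": "servo_tool", "kwargs": {"rows": [[0,0.8,0.65,0,0,0,0],[0,1.6,1.3,0,0,0,0],[0,2.2,1.75,0,0,0,0],[0,2.4,1.9,0,0,0,0],[0,2.4,1.9,0,0,0,0],[0,2.4,1.9,0,0,0,0],[0,2.4,1.9,0,0,0,0],[0,2.1,1.7,0,0,0,0],[0,1.3,1.05,0,0,0,0],[0,0.5,0.45,0,0,0,-0.7],[0,0,0,0,0,0,-0.7],[0,0,0,0,0,0,0]]}}

```text
clock: 28.35
position: [468.2, -327.3, 54.4]
ee_rot: [0.764, -0.645, 0.0, -0.0]
contact_force: [0.7, 0.9, -4.2]
gripper_width: 15.1
```

```bash
python3 - <<'E'
from h import *
np.set_printoptions(precision=1,suppress=True)
rel([466.9,-328.4,42],-80.5)
d=get_image("wrist");cv2.imwrite("pics/w11.png",d["image"][:,:,::-1])
t=get_image("top");cv2.imwrite("pics/t11.png",t["image"][:,:,::-1])
E
```

```text
pos [ 468.2 -327.3   54.4] clk 28.35 F [ 0.7  0.9 -4.2] w 15.1 j [-0.3  0.5 -0.3 -0.  -0.7  0.5] phi -80.4
shift cm [0.1 0.1 1.2] turn [-0.  -0.   0.1]
```

View pics/w11.png

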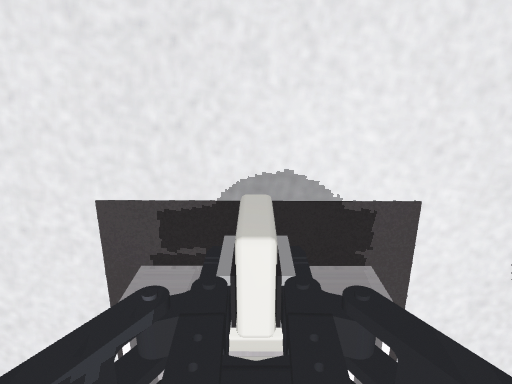

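```bash
python3 - <<'E'
from h import *
np.set_printoptions(precision=1,suppress=True)
d=get_image("wrist");g=cv2.cvtColor(d["image"],cv2.COLOR_RGB2GRAY).astype(int)
us=[];vs=[]
for u in list(range(105,205,5))+list(range(350,415,5)):
    c=g[180:220,u];k=np.argmin(np.diff(c));us.append(u);vs.append(180+k+.5)
p=np.polyfit(us,vs,1);print("edge",p)
row=g[206];L=np.argmin(np.diff(row[80:120]))+80.5;Rr=np.argmax(np.diff(row[400:440]))+400.5;print(L,Rr)
a,b=onz(d,L,206,1),onz(d,Rr,206,1);e1,e2=onz(d,L,np.polyval(p,L),1),onz(d,Rr,np.polyval(p,Rr),1)
yaw=np.arctan2(*(e1-e2)[[1,0]]);print(a,b,np.linalg.norm(a-b),"yaw",np.degrees(yaw),"mid",(e1+e2)/2,"centre",((e1+e2)/2)[:2]+115*np.array([-np.sin(yaw),np.cos(yaw)]))
rel([466.9,-328.4,42],-80.5)
E
```

```text
edge [  0.  198.8]
95.5 421.5
[ 562.2 -319.3    1. ] [ 374.4 -351.2    1. ] 190.50442369834133 yaw 9.382010401069088 mid [ 468.9 -339.     1. ] centre [ 450.2 -225.6]
pos [ 468.4 -327.1   54.4] clk 28.5 F [-0.2 -0.  -4.9] w 15.3 j [-0.3  0.5 -0.3 -0.  -0.7  0.5] phi -80.38
shift cm [0.1 0.2 1.2] turn [-0.  -0.   0.1]
```

Emit:
{"fn": "servo_tool", "kwargs": {"rows": [[0,0.2,0.13,0.3,0,0,0],[0,0,0,0.5,0,0,0],[0,0,0,0.4,0,0,0],[0,0,0,0.2,0,0,0],[0,0,0,0,0,0,0]]}}

```text
clock: 29.0
position: [466.4, -329.9, 39.7]
ee_rot: [0.763, -0.646, -0.001, 0.0]
contact_force: [0.2, -0.1, -4.8]
gripper_width: 15.0
```

Emit:
{"fn": "servo_tool", "kwargs": {"rows": [[0,0,0,0.1,0,0,0],[0,0,0,0.05,0,0,0],[0,0,0,0,0,0,0]]}}

```text
clock: 29.3
position: [466.8, -330.1, 38.9]
ee_rot: [0.763, -0.646, 0.0, -0.0]
contact_force: [0.1, 0.0, -4.7]
gripper_width: 15.3
```

Not on the mat yet (still −4.7 N); lower on.

Emit:
{"fn": "servo_tool", "kwargs": {"rows": [[0,0,0,0.08,0,0,0],[0,0,0,0.07,0,0,0],[0,0,0,0,0,0,0]]}}

```text
clock: 29.6
position: [467.0, -330.3, 37.6]
ee_rot: [0.763, -0.646, 0.0, -0.0]
contact_force: [0.1, -0.5, -2.0]
gripper_width: 15.2
```

Emit:
{"fn": "servo_tool", "kwargs": {"rows": [[0,0,0,0.1,0,0,0],[0,0,0,0,0,0,0]]}}

```text
clock: 29.8
position: [467.0, -330.3, 37.5]
ee_rot: [0.764, -0.646, 0.0, 0.0]
contact_force: [-2.0, -0.8, 4.4]
gripper_width: 14.8
```

Emit:
{"fn": "servo_tool", "kwargs": {"rows": [[0,0,0,-0.08,0,0,0],[1,0,0,0,0,0,0],[1,0,0,0,0,0,0],[1,0,0,0,0,0,0],[1,0,0,0,0,0,0],[1,0,0,-1.5,0,0,0],[1,0,0,-3.5,0,0,0],[1,0,0,-4.5,0,0,0],[1,0,0,-4.5,0,0,0],[1,0,0,-4.5,0,0,0],[1,0,0,-3,0,0,0],[1,0,0,0,0,0,0]]}}

```text
clock: 31.0
position: [468.9, -331.3, 258.0]
ee_rot: [0.764, -0.646, 0.006, -0.001]
contact_force: [-0.1, -1.0, -0.5]
gripper_width: 85.2
```

Emit:
{"fn": "servo_tool", "kwargs": {"rows": [[1,3,0,0,0,0,0],[1,4,0,0,0,0,0],[1,4,0,0,0,0,0],[1,3,0,0,0,0,0],[1,0,0,0,0,0,0]]}}

```text
clock: 31.5
position: [489.5, -470.9, 249.1]
ee_rot: [0.762, -0.647, -0.001, 0.0]
contact_force: [-0.8, 0.3, 0.1]
gripper_width: 85.5
```

```bash
python3 - <<'E'
from h import *
np.set_printoptions(precision=1,suppress=True)
rel([466.9,-328.4,42],-80.5)
d=get_image("wrist");t=get_image("top");s=get_image("side");np.save("pics/wf.npy",d["image"]);np.save("pics/tf.npy",t["image"])
out=np.zeros((384+210,790,3),'uint8');out[:384,:512]=d["image"][:,:,::-1];out[384:,:780]=cv2.convertScaleAbs(cv2.resize(t["image"][170:275,140:530,::-1][:, :372],(744,210)),alpha=1.3) if 0 else cv2.copyMakeBorder(cv2.convertScaleAbs(cv2.resize(t["image"][170:275,140:400,::-1],(520,210)),alpha=1.3),0,0,0,260,0)
out[:384,512:]=cv2.resize(s["image"][130:384,180:364,::-1],(278,384));cv2.imwrite("pics/c12.png",out)
a=np.radians(9.45);X=np.array([np.cos(a),np.sin(a)]);Y=np.array([-X[1],X[0]]);C=np.array([449.9,-225.])
print("pred rim wrist",[proj(d,[*(C+i*X+j*Y),37]) for i,j in((65,-82.5),(-65,-82.5),(-65,82.5),(65,82.5))],"mat",[proj(d,[*(C+i*X+j*Y),1]) for i,j in((95,-115),(-95,-115),(-95,115),(95,115))])
print("pred rim top",[proj(t,[*(C+i*X+j*Y),37]) for i,j in((65,-82.5),(-65,-82.5),(-65,82.5),(65,82.5))])
E
```

```text
pos [ 489.5 -470.9  249.1] clk 31.5 F [-0.8  0.3  0.1] w 85.5 j [-0.5  0.5  0.2  0.  -1.3  0.7] phi -80.67
shift cm [-14.4  -0.1  20.7] turn [ 0.1  0.1 -0.2]
pred rim wrist [array([199.7, 297.1]), array([309.1, 296.7]), array([303.4, 402.6]), array([206.1, 403. ])] mat [array([179. , 257.7]), array([329.7, 257.2]), array([319.6, 397.2]), array([190. , 397.7])]
pred rim top [array([369.1, 203.1]), array([378.8, 246.7]), array([323.4, 256.9]), array([314.5, 212.8])]
```

View pics/c12.png

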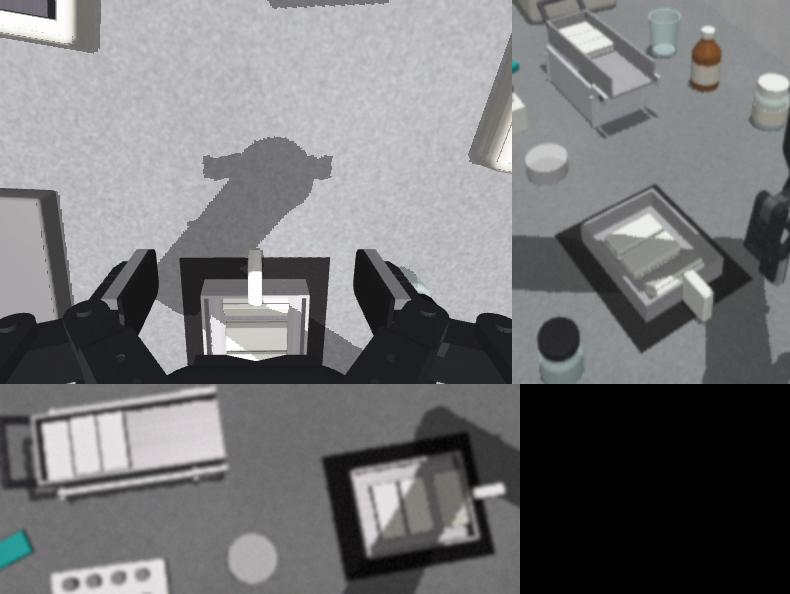

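```bash
python3 -c "
from bench import *
print(job_done())"
```

```text
the job is handed in; nothing more can be done
None
```

The job is handed in at about 31.5 s of the 72 s allowed. Every check I made was consistent, with the small exceptions noted at the end.

1. **Docking:** I gripped the tray by its fin, turned it square to the stand and pushed until it touched. The force rose to about 15 N within about 1 mm of where I expected contact. The top view then put its corners within 1 px of the prediction.
2. **Tipping:** I pinched the bar and raised the bin in steps of 0.03–0.04 rad. The boxes began to slide at a tilt of about 0.35 rad, and I held there while the front three went into the tray. The rear three kept their places: the gaps between them read y = 158 and 194–196 mm throughout.
3. **Lowering:** I brought the bin back down at about 0.2 rad/s with the bar still held, and let go only once it was firmly seated.
4. **Placing:** I carried the loaded tray level to the mat; the force read the full weight of about 4.8 N. In the last pictures the tray is flat, lined up and centred on the mat to about 1–2 mm, fin to the −y end, with three boxes inside. The bin is level with its three boxes, the bystanders in view look undisturbed, and the gripper is clear.

**Small disagreements:**
- The bar read 9.6–10 mm in the jaws against its stated 12 mm.
- After lowering, the tool sat 2 mm higher than when it first gripped. I put this down to slip on the bar, because pressing down raised the force with no further movement.
- Mat centre estimates from two wrist views and the top view differed by about 1.5 mm.
- A rough reading of the tray's edges in the last top view was a few mm off the prediction. I trusted the closer wrist view.

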